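# Crack check on a welded bracket with a spring-tip probe

## Robot

A 7-joint arm with a two-finger parallel gripper is mounted at the origin on a cart in front of the work surface, level with it; the furniture and walls round the work are solid. World frame = base frame: x ahead of the robot, y to its left, z up, the work surface at z = 0. Lengths are in m, angles in rad, forces in N, time in s.
With the tool pointing down it reaches from about 0.425 to 0.925 m from the base axis. Payload 6.8 kg.
Tool frame: the origin (TCP) lies at the very end of the fingers, on their centre line; the grasp point (between the pads) lies 19 mm behind it; z points along the fingers, y is the line along which they close (so a half turn about z gives the same grasp; the last joint's range is limited). The gripper opens to 85 mm and grips with 20 to 120 N. Pads are 22 mm wide; open, the fingers measure 114 mm over their backs; the gripper's body (76 mm by 85 mm) begins 54 mm behind the grasp point. The pads swing forward as they close: fully open they stand 13 mm farther back than shut.
Start: joints at [-1.446, 0.477, 0.022, 1.555, -0.011, 1.109, -0.083], TCP at [0.156, 0.657, 0.231] pointing down, gripper open.
Joint ranges: [-2.96, 2.96], [-0.34, 2.1], [-1.41, 1.46], [0.24, 2.44], [-1.37, 4.51], [0.17, 1.92], [-2.96, 2.96]. Speed limits (rad/s): [2.39, 2.39, 3.14, 3.14, 3.14, 3.14, 3.14].

## Interface

Orientations are given as a unit quaternion [w, x, y, z].
In Python, from station import bot gives the robot as it stands.
- The arm moves only by the tool apply_moves, never from a script. Its argument "deltas" is a list of rows, each a list of 3 entries, a list of its own where there are three numbers: the closure, from 0 (fully open) to 1 (shut), then the shift along the tool's x, y, z in units of 0.2 m (1.0 is 0.2 m), then the turn about the tool's z in units of 2 pi rad (1.0 is 2 pi rad). A call has 1 to 12 rows; each row is the pose to reach, as a shift and turn from the pose commanded when the call began, along the tool's axes at that moment, turning the shorter way round; what a row does not reach only later rows make up. A row lasts 1/10 s, in which the tool goes at most 50 mm and 8.59 degrees, less where a joint would pass 70% of its speed; a pose out of reach is approached as far as the arm can. A call with a number of a shift or a turn outside -1 to 1 is refused whole. A call with a gripper value outside its range is refused whole. The fingers move at their own pace and stop on an object; "squeeze" is the grip in N (left out, the last holds). Time passes only in rows, so rows that repeat a pose let the fingers close. It gives the time, the measured TCP pose, the force, the opening and the grip force at its end, in the units of the state.
- bot.get_obs(): the state, without advancing time (a new reading comes with each control period).
- bot.read_camera(name): name is "scene" or "top"; returns a dict with "color" (400x640x3 uint8, red, green, blue), "intrinsics" (3x3 intrinsics, pixels), "pose" (4x4, takes a point from camera to world coordinates). Camera axes: x right, y down, z forward; pixel columns grow to the right and rows downward; lengths in m; the calibration is good to about 2 mm. A picture is of the moment at which its call begins. There is no depth.
- bot.hand_in(): hands the job in; it is judged then, once.
Trained networks look in a picture, given as the dict that the camera call returned (one of the last four; its "shot" number tells which), for a name from the list of things; names that differ only in an ending like _2 or _b are one class to them, and where a whole thing is asked for, a point or a joint stands for the part that bears it (a point fixed in the world has none). Each returns a list of dicts, best first, with "confidence" (0 to 1); they miss things now and then, are a little off and sometimes report something else, mostly with a low value. They report only what shows in the picture. A call takes as long as a camera call. They do not tell look-alikes from the thing itself.
- bot.look_for(picture, target): "point" ([x, y, z] in m, in world coordinates, good to about 4 mm: the middle of the surface that is visible of it).
The state is a dict: "t": time; "q": joint angles; "joint_vel": joint speeds; "joint_torque": joint torques, N m; "eef_pos": TCP position; "tool_rot": TCP orientation; "contact_force": force on the tool from outside, world axes, zero at the start; "torque": the same for the moment, N m; "gripper_width": opening from 0.0 (shut) to 1.0 (fully open); "grasp_force": force on a finger pad.
Only numpy, scipy, OpenCV 4.12 (cv2) and the standard library are available. Lean on these libraries where they do the work, as an engineer would, in place of code of your own. Each camera call takes 0.05 s, during which the arm holds its last target. There are 200 camera calls.

## Task

Check the welded bracket for a crack at its marked spot: first slide the sensitivity fader on the crack tester until its white line is level with the point of the orange index tab and let go of it, then lift the cordless probe out of its stand and hold its spring tip inside the yellow ring on the bracket's sloping plate, square to the plate and pressed gently so that the tip is about half way in. Finish while still holding the probe there for the reading; do not shove the bracket, knock the stand over or disturb the paste jar, oil bottle and marker.

Things in the scene. Friction and masses are not known exactly. Their poses are not given: they have to be found in the camera images.
- crack_tester: desktop crack tester, grey case with orange corners, 130 x 180 mm and 50 mm high (flat black top panel at 50 mm; display bezel to 59 mm and two knobs to 60 mm on its rear half); it does not move when pushed. Origin at the centre of its underside, x to its rear, y along the fader track, z up.
- fader: blue fader cap, 28 mm across the track (x) x 14 mm along it (y), top 24 mm above the panel, white line across its middle. Slides along the tester's y, 80 mm travel, stays where left (friction about 1.2 N). Origin on the panel surface (50 mm above the bench) under the cap's centre and white line; axes as the tester's. The panel round it is flat, clear for 34 mm on the display side.
- index_tab: small orange index tab, 12 x 9 mm, 3 mm high, clipped on the panel beside the track, on the display side; it cannot be moved. Origin at the tip of its point, 16 mm from the track's centre line; axes as the tester's: the fader is set when its origin has y = 0 in the tab's frame.
- probe_stand: heavy (0.9 kg) loose stand: dark steel round foot 84 mm across and an upright aluminium tube 38 mm outside, 26 mm bore, rim 80 mm above the bench. Origin at the centre of its underside, z up.
- probe: cordless pen probe, 0.1 kg, all round, its collar resting on the stand's rim. Origin on its axis at the collar's underside, z from tip to cap. Orange collar 34 mm across, z 0 to 6 mm; above it a black grip 19 mm across up to z = 56 mm (top end); below a steel body 20 mm across to z = -44, nose to -53, spring tip to -68 mm. Lifts straight out of the tube (by over 70 mm).
- probe_tip (a point): the very end of the probe's spring tip (steel pin 7 mm across, round end), on the probe's axis, 68 mm below the probe's origin while not pressed; moves with the tip.
- plunger (a joint): how far the spring tip is pressed into the probe, m: 0 = fully out, 0.010 = fully in. Pressing takes about 1.5 N to start and 0.6 N more per mm (4.5 N half way, 7.5 N just before the stop).
- bracket: loose welded steel bracket, grey, 3 kg, 136 x 130 mm base plate, upright back plate to 89 mm high, and between them a sloping plate, 110 mm wide, that rises at 30 degrees from level from the bracket's front edge (-x side) towards its back (+x). Origin at the centre of its underside, z up.
- spot: the marked spot: a yellow painted ring, 20 mm outside and 16 mm inside, with four short ticks, on the band of the sloping plate that is ground bright below the upper weld, 51 mm above the bench. Origin at the ring's centre on the plate's surface; z is the outward normal of the plate (30 degrees from vertical, leaning to the bracket's -x side), y is level.
- paste_jar: bystander: white jar with a blue lid, 56 mm across and 70 mm high, origin under its centre; to be left alone.
- oil_bottle: bystander: green oil bottle with a yellow spout, 45 mm across and 150 mm high, origin under its centre; to be left alone.
- marker: bystander: blue marker pen lying on the bench, 136 mm long and 20 mm high, origin under its centre; to be left alone.
There are look-alikes about, which are no part of the job. Leave any purple look-alike of the probe alone.

How it is judged:
By the outcome, as a careful person would: the job done as asked, in the order asked, and still so for the second after the job is handed in, while the arm keeps its last pose, push and grip.
It also fails if it takes over 58 s, if anything falls off the work surface, if the arm or the gripper's body presses on something with over 40 N, if the wrist force passes 120 N, or if a joint passes its speed limit or range.

## Working session

There is one attempt and no reset: what is moved stays moved. The work goes in short steps, Python scripts to look and compute and a tool call to move; the robot and the scene stay as the last step left them, time stands still between calls to the robot, and variables do not carry over. Pictures are saved under pics/ and viewed, at most 10 in all, crops included, and the job is handed in when it is done.

Besides the shell and the picture viewer there is one more tool, called after "Emit:" as name(argument=value, ...) on one line, values as JSON. apply_moves: Moves the arm, as the interface text tells. Its arguments: {"type":"object","properties":{"deltas":{"type":"array","items":{"type":"array"}},"squeeze":{"type":"number"}},"required":["deltas"]}

```bash
mkdir -p pics; ls
cat > h.py <<'E'
import numpy as np, cv2
from station import bot
def snap(cam,name=None):
    p=bot.read_camera(cam)
    if name: cv2.imwrite(f'pics/{name}.png',p['color'][:,:,::-1])
    return p
def proj(p,X):
    T=np.linalg.inv(p['pose']); c=T[:3,:3]@np.array(X)+T[:3,3]; u=p['intrinsics']@c; return u[:2]/u[2]
def ray(p,uv,z):
    d=p['pose'][:3,:3]@np.linalg.inv(p['intrinsics'])@np.array([uv[0],uv[1],1.]); o=p['pose'][:3,3]
    return o+d*(z-o[2])/d[2]
E
python3 - <<'E'
from h import *
o=bot.get_obs(); print({k:np.round(v,3).tolist() for k,v in o.items()})
for c in('scene','top'):
    p=snap(c,c+'0'); print(c,p['pose'].round(3).tolist(),p['intrinsics'].round(1).tolist())
    for n in ['crack_tester','fader','index_tab','probe_stand','probe','bracket','spot','paste_jar','oil_bottle','marker']:
        for d in bot.look_for(p,n)[:3]: print(n,np.round(d['point'],3),round(d['confidence'],2),proj(p,d['point']).round(0))
E
```

```text
pics
{'t': 0.0, 'q': [-1.446, 0.478, 0.022, 1.556, -0.012, 1.109, -0.083], 'joint_vel': [0.001, -0.0, 0.0, 0.001, -0.0, 0.001, 0.0], 'joint_torque': [0.001, -59.646, 1.608, -28.12, 0.012, 0.009, 0.0], 'eef_pos': [0.156, 0.656, 0.23], 'tool_rot': [-0.0, 0.116, 0.993, -0.001], 'contact_force': [0.059, 0.975, 1.076], 'torque': [0.01, 0.059, -0.013], 'grasp_force': 0.0, 'gripper_width': 1.0}
scene [[0.423, -0.631, 0.65, -0.157], [-0.906, -0.286, 0.312, -0.396], [-0.012, -0.721, -0.693, 0.934], [0.0, 0.0, 0.0, 1.0]] [[460.5, 0.0, 321.9], [0.0, 460.5, 198.8], [0.0, 0.0, 1.0]]
crack_tester [0.442 0.24  0.049] 0.65 [202. 229.]
probe_stand [0.558 0.022 0.012] 0.88 [297. 234.]
probe [0.562 0.026 0.106] 0.73 [295. 208.]
probe [ 0.513 -0.295  0.073] 0.52 [410. 272.]
bracket [ 0.509 -0.173  0.038] 0.65 [359. 265.]
bracket [ 0.53  -0.168  0.052] 0.56 [360. 255.]
spot [ 0.529 -0.17   0.056] 0.98 [361. 255.]
paste_jar [0.693 0.118 0.051] 0.92 [288. 183.]
paste_jar [0.445 0.238 0.052] 0.5 [203. 228.]
marker [0.796 0.057 0.02 ] 0.5 [323. 175.]
top [[-0.029, -0.989, 0.148, 0.445], [-1.0, 0.029, -0.002, -0.019], [-0.002, -0.148, -0.989, 1.212], [0.0, 0.0, 0.0, 1.0]] [[387.1, 0.0, 316.8], [0.0, 387.1, 202.0], [0.0, 0.0, 1.0]]
crack_tester [0.464 0.26  0.052] 0.7 [224. 256.]
fader [0.428 0.229 0.074] 0.5 [232. 269.]
fader [ 0.506 -0.162  0.036] 0.33 [365. 238.]
probe_stand [0.57  0.028 0.006] 0.76 [302. 220.]
probe [0.568 0.031 0.086] 0.6 [299. 218.]
probe [ 0.515 -0.29   0.086] 0.55 [410. 233.]
bracket [ 0.503 -0.159  0.036] 0.58 [363. 239.]
spot [ 0.529 -0.166  0.06 ] 0.82 [366. 230.]
paste_jar [0.698 0.123 0.07 ] 0.75 [268. 176.]
oil_bottle [ 0.608 -0.315  0.077] 0.62 [416. 201.]
marker [0.798 0.06  0.016] 0.75 [290. 149.]
```

Run:
```python
import cv2
a=cv2.imread('pics/top0.png'); cv2.imwrite('pics/a.png',cv2.resize(a[130:310,180:440],None,fx=3,fy=3,interpolation=2))
b=cv2.imread('pics/scene0.png'); cv2.imwrite('pics/b.png',cv2.resize(b[140:340,150:450],None,fx=2.6,fy=2.6,interpolation=2))
```

```text
(no output)
```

View pics/a.png

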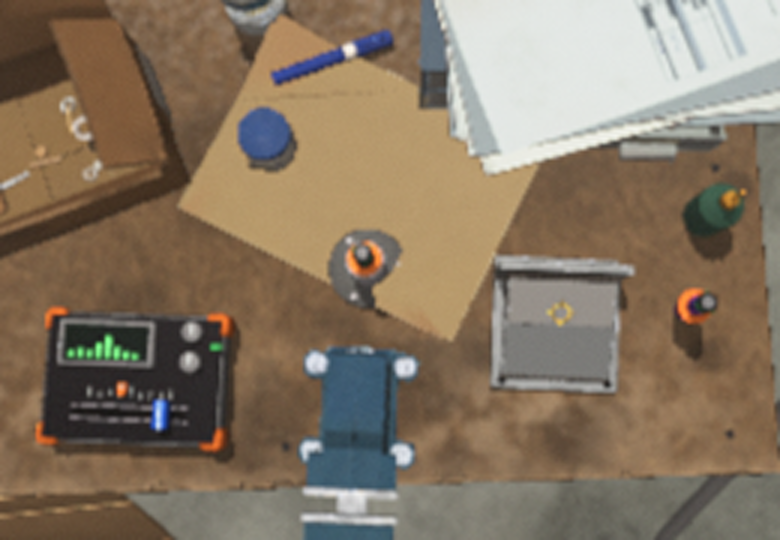

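View pics/b.png

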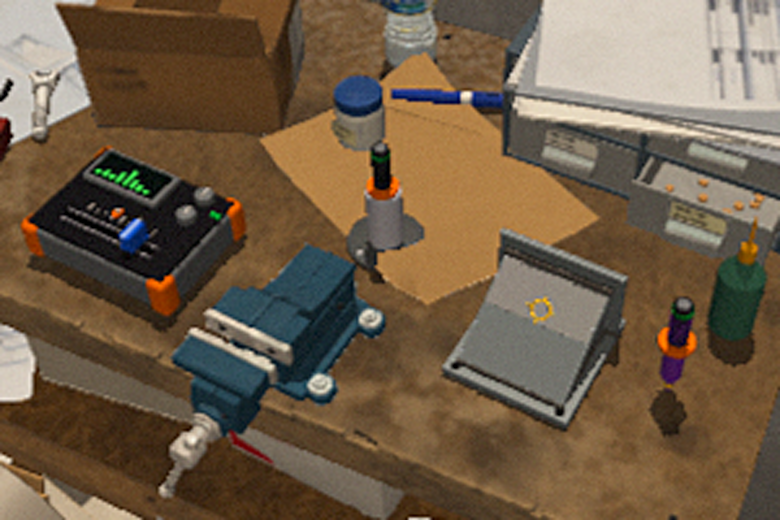

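The top crop (x3, offset 180,130) shows:
- Tester on the left, with the blue fader at (160,415) and the orange tab at (122,390).
- Probe in its stand at (365,255).
- Bracket ring at (560,313).
- Purple decoy at (695,303).
- A vise between the tester and the bracket.

The scene crop shows the same layout. The tool can't tilt, so I will pivot the probe 30° in the grip by pushing it against the fixed tester. First I'll refine the positions.

```bash
cat >> h.py <<'E'
def blobs(p,lo,hi,box,minA=3):
    """HSV blobs in box (u0,v0,u1,v1): weighted centroids, area"""
    u0,v0,u1,v1=box; h=cv2.cvtColor(p['color'],cv2.COLOR_RGB2HSV)[v0:v1,u0:u1]
    m=cv2.inRange(h,lo,hi); n,l,s,c=cv2.connectedComponentsWithStats(m)
    return [(c[i]+[u0,v0],s[i][4]) for i in range(1,n) if s[i][4]>=minA]
E
python3 - <<'E'
from h import *
for c,tb,bb in(('top',(190,225,265,290),(340,210,400,265)),('scene',(155,190,250,270),(320,225,395,310))):
    p=snap(c)
    print(c)
    for nm,lo,hi,z,b in(('fader',(100,110,90),(125,255,255),.068,tb),('orange',(3,130,110),(18,255,255),.05,tb),('yellow',(18,110,110),(35,255,255),.051,bb)):
        for q,a in blobs(p,lo,hi,b): print(nm,q.round(1),a,ray(p,q,z).round(4))
    u0,v0,u1,v1=bb
    cv2.imwrite(f'pics/br_{c}.png',cv2.resize(p['color'][v0:v1,u0:u1,::-1],None,fx=6,fy=6,interpolation=2))
a=cv2.imread('pics/br_top.png');b=cv2.imread('pics/br_scene.png')
H=max(a.shape[0],b.shape[0]);f=lambda x:cv2.copyMakeBorder(x,0,H-x.shape[0],0,0,cv2.BORDER_CONSTANT)
cv2.imwrite('pics/c.png',np.hstack([f(a),f(b)])); print(H,a.shape,b.shape)
E
```

```text
top
fader [230.7 268.4] 14 [0.4285 0.2354 0.068 ]
fader [234.4 267.7] 22 [0.4301 0.2248 0.068 ]
orange [197.7 234.3] 35 [0.5318 0.339  0.05  ]
orange [253.4 236.6] 40 [0.5202 0.1718 0.05  ]
orange [220.3 259. ] 15 [0.4565 0.2706 0.05  ]
orange [193.9 275.1] 34 [0.4116 0.3482 0.05  ]
orange [251.2 276.9] 36 [0.4016 0.179  0.05  ]
yellow [368.  234.2] 11 [ 0.5172 -0.1716  0.051 ]
yellow [363.3 233.3] 3 [ 0.5201 -0.1577  0.051 ]
scene
fader [200.4 229.9] 62 [0.4247 0.2285 0.068 ]
fader [239.7 251.3] 3 [0.4063 0.099  0.068 ]
fader [248.  253.5] 4 [0.4089 0.077  0.068 ]
fader [234.6 256. ] 5 [0.3889 0.1023 0.068 ]
fader [238.3 258. ] 3 [0.3874 0.0908 0.068 ]
orange [170.7 200.6] 414 [0.4934 0.3825 0.05  ]
orange [195.1 190.6] 16 [0.555  0.3449 0.05  ]
orange [206.9 194.1] 67 [0.5568 0.3058 0.05  ]
orange [217.8 191.1] 8 [0.5798 0.2849 0.05  ]
orange [219.  195.2] 36 [0.5673 0.2721 0.05  ]
orange [236.9 195.3] 71 [0.5878 0.2261 0.05  ]
orange [196.  195.7] 3 [0.5389 0.3301 0.05  ]
orange [245.2 198. ] 4 [0.5879 0.1988 0.05  ]
orange [220.5 199.5] 4 [0.5543 0.2584 0.05  ]
orange [238.3 206.
[... 435 characters left out ...]
]
orange [242.  236.1] 275 [0.4633 0.1312 0.05  ]
orange [248.  216.6] 5 [0.5294 0.1538 0.05  ]
orange [194.8 221.6] 13 [0.4553 0.2725 0.05  ]
orange [175.8 255.8] 396 [0.3406 0.2454 0.05  ]
orange [211.9 252.8] 132 [0.3856 0.1696 0.05  ]
orange [157.3 255.3] 3 [0.3226 0.2881 0.05  ]
orange [199.  261.7] 3 [0.3491 0.1822 0.05  ]
orange [201.5 266. ] 19 [0.3407 0.1688 0.05  ]
orange [206.5 267.9] 13 [0.341  0.1542 0.05  ]
yellow [334.7 242. ] 3 [ 0.5428 -0.0935  0.051 ]
yellow [357.2 258.6] 43 [ 0.5168 -0.165   0.051 ]
yellow [323. 290.] 3 [ 0.3992 -0.1278  0.051 ]
yellow [338.  298.6] 5 [ 0.3922 -0.1684  0.051 ]
yellow [353.7 306. ] 3 [ 0.3889 -0.2079  0.051 ]
510 (330, 360, 3) (510, 450, 3)
```

View pics/c.png

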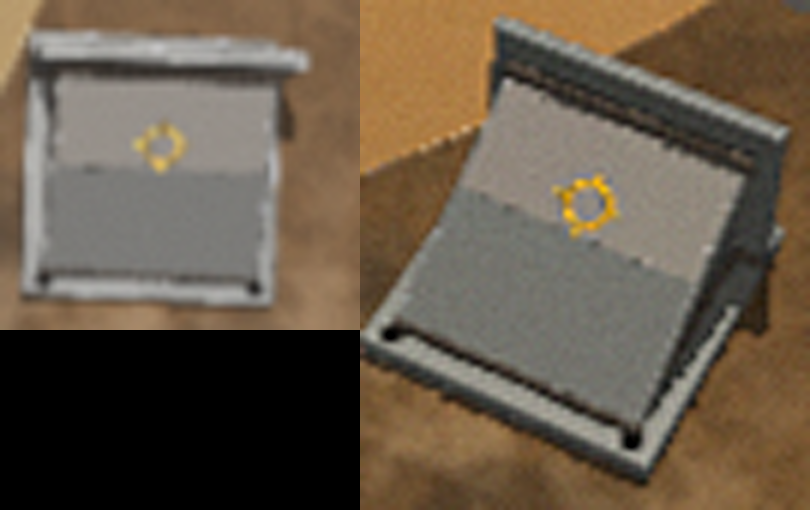

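The crop shows the bracket with its ring at about top pixel (366.2,234.0) and scene pixel (357.3,258.7). The back-plate top edge runs from scene (343,228) to (391,247). Next I'll get both yaws and the fader-to-tab offset.

Run:
```python
from h import *
t=snap('top');s=snap('scene')
f=lambda c:(c[0]/6-.5+(340 if c[2]==0 else 320-60), c[1]/6-.5+(210 if c[2]==0 else 225))
for nm,a,b,z in [('t back',(30,38,0),(308,62,0),.089),('t front',(25,293,0),(270,302,0),.01),('t band',(50,168,0),(275,172,0),.045),('t weld',(55,78,0),(278,87,0),.07),
  ('s back',(498,20,1),(787,130,1),.089),('s weld',(505,80,1),(745,175,1),.07),('s band',(465,187,1),(688,280,1),.045),('s groove',(395,330,1),(635,428,1),.01)]:
    p=t if nm[0]=='t' else s; A,B=ray(p,f(a),z),ray(p,f(b),z); d=A-B
    print(nm,A.round(3),B.round(3),'len',np.hypot(*d[:2]).round(3),'yaw',np.degrees(np.arctan2(-d[0],d[1])).round(1))
print('spot',ray(t,(366.2,234.0),.051),ray(s,(357.3,258.7),.051))
# tester yaw from top corners
c=np.array([[.5318,.339],[.5202,.1718],[.4116,.3482],[.4016,.179]])
for i,j in((0,1),(2,3)): d=c[i]-c[j]; print('tester yaw',np.degrees(np.arctan2(-d[0],d[1])))
for i,j in((0,2),(1,3)): d=c[i]-c[j]; print('tester yaw',np.degrees(np.arctan2(d[1],d[0])))
print('centre',c.mean(0))
for n,b in(('top',(212,250,245,280)),('scene',(185,212,215,242))):
    p=t if n=='top' else s; u0,v0,u1,v1=b
    cv2.imwrite(f'pics/f_{n}.png',cv2.resize(p['color'][v0:v1,u0:u1,::-1],None,fx=12,fy=12,interpolation=0))
a=cv2.imread('pics/f_top.png');b=cv2.imread('pics/f_scene.png')
cv2.imwrite('pics/d.png',np.hstack([a,b]))
```

```text
t back [ 0.57  -0.101  0.089] [ 0.555 -0.235  0.089] len 0.135 yaw -6.7
t front [ 0.448 -0.099  0.01 ] [ 0.44  -0.224  0.01 ] len 0.125 yaw -3.8
t band [ 0.509 -0.111  0.045] [ 0.504 -0.224  0.045] len 0.113 yaw -2.7
t weld [ 0.552 -0.114  0.07 ] [ 0.544 -0.223  0.07 ] len 0.11 yaw -4.0
s back [ 0.563 -0.105  0.089] [ 0.556 -0.233  0.089] len 0.128 yaw -3.1
s weld [ 0.55  -0.115  0.07 ] [ 0.543 -0.222  0.07 ] len 0.108 yaw -3.6
s band [ 0.509 -0.115  0.045] [ 0.503 -0.215  0.045] len 0.1 yaw -3.8
s groove [ 0.455 -0.108  0.01 ] [ 0.452 -0.214  0.01 ] len 0.106 yaw -1.9
spot [ 0.51787343 -0.16622434  0.051     ] [ 0.516734   -0.16531463  0.051     ]
tester yaw -3.9687066626560683
tester yaw -3.382340867987995
tester yaw -4.376833955302138
tester yaw -3.4740635625997487
centre [0.4663 0.2595]
```

View pics/d.png

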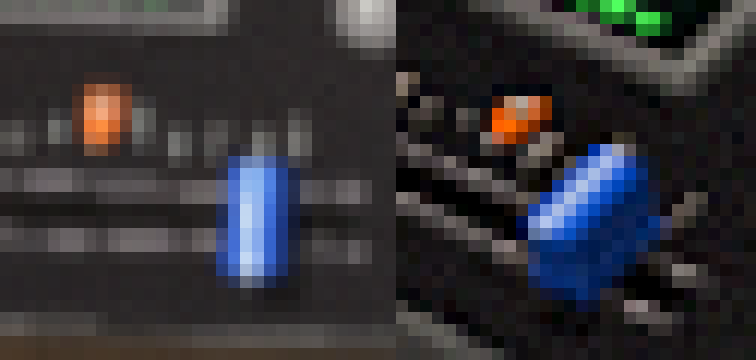

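The crop shows the fader's white line at top (232.3,267.9) and scene (199.2,227.1). The tab is at top (220.1,259) and scene (194.8,221.4).

```bash
cat >> h.py <<'E'
yw=np.radians(-3.7); EX=np.array([np.cos(yw),np.sin(yw),0]); EY=np.array([-np.sin(yw),np.cos(yw),0])
from scipy.spatial.transform import Rotation as R
def tool(o=None):
    o=o or bot.get_obs(); q=o['tool_rot']; return np.array(o['eef_pos']),R.from_quat([q[1],q[2],q[3],q[0]]).as_matrix()
def delta(tgt,yaxis=None):
    """shift (units .2 m) in tool axes from measured pose, turn (units 2pi) to bring tool y on +-yaxis"""
    P,M=tool(); s=M.T@(np.array(tgt)-P)/.2; t=0
    if yaxis is not None:
        v=M.T@yaxis; a=np.arctan2(v[1],v[0])-np.pi/2; a=(a+np.pi/2)%np.pi-np.pi/2; t=a/2/np.pi
    return s.round(4),round(float(t),4)
E
python3 - <<'E'
from h import *
t=snap('top');s=snap('scene')
for p,f,g in((t,(232.3,267.9),(220.1,259.)),(s,(199.2,227.1),(194.8,221.4))):
    F=ray(p,f,.074);G=ray(p,g,.053); print('fader',F.round(4),'tab',G.round(4),'diff along y',(F-G)@EY,'x',(F-G)@EX)
S=.5*(ray(t,(366.2,234.0),.051)+ray(s,(357.3,258.7),.051)); print(S)
# probe axis: orange collar / black top in both
for p,b in((t,(285,195,325,235)),(s,(280,180,315,240))):
    for q,a in blobs(p,(3,130,110),(18,255,255),b): print('collar',q.round(1),a,ray(p,q,.084).round(4))
print(tool()); print(delta([.43,.228,.13],EY))
E
```

```text
fader [0.4297 0.2295 0.074 ] tab [0.4565 0.2703 0.053 ] diff along y -0.042469289823338086 x -0.02411226665258781
fader [0.4275 0.2327 0.074 ] tab [0.4538 0.2709 0.053 ] diff along y -0.03981488373773384 x -0.023795989101308257
[ 0.51730372 -0.16576948  0.051     ]
collar [301.3 216.8] 55 [0.5717 0.0256 0.084 ]
collar [300.  207.2] 1135 [0.5888 0.0265 0.084 ]
collar [281.2 234.2] 6 [0.4852 0.0259 0.084 ]
(array([0.15571357, 0.65680078, 0.23130698]), array([[-9.73024302e-01,  2.30702640e-01, -1.69305730e-05],
       [ 2.30702640e-01,  9.73024302e-01, -7.25844625e-06],
       [ 1.47993163e-05, -1.09685725e-05, -1.00000000e+00]]))
(array([-1.8291, -1.7698,  0.5065]), -0.0268)
```

Emit:
apply_moves(deltas=[[0.3,[-0.25,-0.24,0.05],-0.0268],[0.5,[-0.5,-0.48,0.1],-0.0268],[0.5,[-0.75,-0.72,0.15],-0.0268],[0.5,[-0.96,-0.93,0.2],-0.0268],[0.5,[-0.96,-0.93,0.2],-0.0268],[0.5,[-0.96,-0.93,0.2],-0.0268],[0.5,[-0.96,-0.93,0.2],-0.0268],[0.5,[-0.96,-0.93,0.2],-0.0268]])

```text
t: 2.2
eef_pos: [0.2996, 0.432, 0.1917]
tool_rot: [0.0, 0.032, 0.999, 0.001]
contact_force: [-0.3, 0.4, 0.8]
gripper_width: 0.499
grasp_force: 0.0
```

```bash
python3 -c "
from h import *
print(tool()[0],bot.get_obs()['gripper_width'],delta([.43,.230,.11],EY))"
```

```text
[0.29961995 0.43200834 0.19165535] 0.4994528027866288 (array([-0.7161, -0.966 ,  0.4073]), -0.0001)
```

Emit:
apply_moves(deltas=[[0.5,[-0.24,-0.32,0.1],0],[0.5,[-0.48,-0.64,0.2],0],[0.5,[-0.7,-0.94,0.35],0],[0.5,[-0.716,-0.966,0.5],0],[0.5,[-0.716,-0.966,0.6],0],[0.5,[-0.716,-0.966,0.67],0],[0.5,[-0.716,-0.966,0.67],0],[0.7,[-0.716,-0.966,0.67],0],[0.85,[-0.716,-0.966,0.67],0],[0.95,[-0.716,-0.966,0.67],0],[0.95,[-0.716,-0.966,0.67],0],[0.95,[-0.716,-0.966,0.67],0]], squeeze=20)

```text
t: 3.4
eef_pos: [0.4302, 0.2311, 0.0585]
tool_rot: [0.001, 0.031, 1.0, 0.001]
contact_force: [-2.3, 1.2, 8.3]
gripper_width: 0.155
grasp_force: 24.6
```

Run:
```python
from h import *
o=bot.get_obs(); P,M=tool(); print(P,o['gripper_width']*85,o['grasp_force'],o['contact_force'],o['torque'])
t=snap('top');s=snap('scene')
f={}
for n,p,b in(('top',t,(205,245,265,290)),('scene',s,(180,205,235,250))):
    u0,v0,u1,v1=b; f[n]=cv2.resize(p['color'][v0:v1,u0:u1,::-1],None,fx=7,fy=7,interpolation=0)
H=315; cv2.imwrite('pics/e.png',np.hstack([f['top'][:H],f['scene'][:H]]))
print((P-np.array([.4551,.2706,0]))@EY)
```

```text
[0.43021506 0.23109497 0.058457  ] 13.146843759838596 24.567224085330963 [-2.27632839  1.21666214  8.29381734] [ 0.28958353  0.53197903 -0.1038149 ]
-0.041028572395756864
```

View pics/e.png

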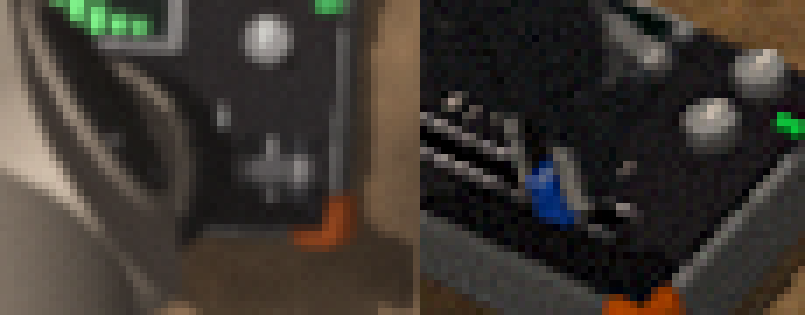

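Emit:
apply_moves(deltas=[[0.95,[0,0.0,-0.01],0],[0.95,[0,0.05,-0.01],0],[0.95,[0,0.1,-0.01],0],[0.95,[0,0.16,-0.01],0],[0.95,[0,0.205,-0.01],0],[0.95,[0,0.205,-0.01],0],[0.95,[0,0.205,-0.01],0],[0.95,[0,0.205,-0.01],0]])

```text
t: 4.3
eef_pos: [0.4327, 0.2704, 0.0589]
tool_rot: [-0.0, 0.032, 0.999, -0.0]
contact_force: [5.5, -0.2, -19.8]
gripper_width: 0.155
grasp_force: 20.9
```

```bash
python3 -c "
from h import *
P,M=tool();print(P,(P-np.array([.4551,.2706,0]))@EY, bot.get_obs()['contact_force'])"
```

```text
[0.43267538 0.27035084 0.05893816] -0.0016957491458787124 [  5.53210719  -0.21176111 -19.77473404]
```

Emit:
apply_moves(deltas=[[0.95,[0,0.008,0.008],0],[0.95,[0,0.008,0.008],0],[0.95,[0,0.008,0.008],0],[0.7,[0,0.008,0.008],0],[0.5,[0,0.008,0.008],0],[0.5,[0,0.008,0.008],0],[0.5,[0,0.008,-0.1],0],[0.5,[0,0.008,-0.35],0],[0.5,[0,-0.3,-0.5],0],[0.5,[0,-0.55,-0.5],0],[0.5,[0,-0.8,-0.5],0],[0.5,[0,-0.9,-0.5],0]])

```text
t: 5.5
eef_pos: [0.4206, 0.0879, 0.1598]
tool_rot: [0.0, 0.033, 0.999, 0.0]
contact_force: [-0.7, 0.3, -0.4]
gripper_width: 0.5
grasp_force: 0.0
```

Run:
```python
from h import *
P,M=tool(); print(P)
t=snap('top');s=snap('scene')
f={}
for n,p,b in(('top',t,(205,250,235,280)),('scene',s,(175,205,205,235))):
    u0,v0,u1,v1=b; f[n]=cv2.resize(p['color'][v0:v1,u0:u1,::-1],None,fx=12,fy=12,interpolation=0)
cv2.imwrite('pics/g.png',np.hstack([f['top'],f['scene']]))
```

```text
[0.42064862 0.08786514 0.15978508]
```

View pics/g.png

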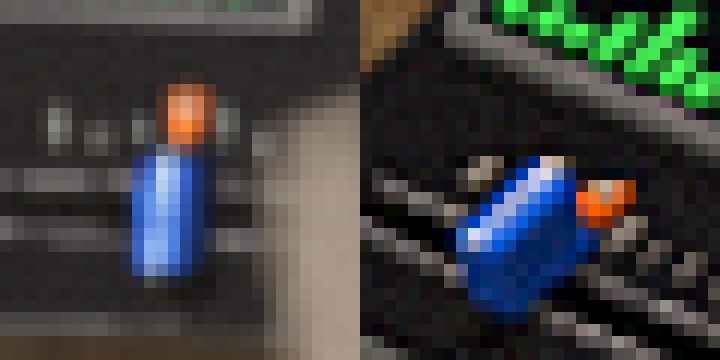

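Run:
```python
from h import *
t=snap('top');s=snap('scene')
for p,f,g in((t,(217.6,267.4),(220.1,259.)),(s,(187.,221.3),(194.8,221.4))):
    F=ray(p,f,.074);G=ray(p,g,.053); print('fader',F.round(4),'tab',G.round(4),'diff along y',(F-G)@EY,'x',(F-G)@EX)
    for Dy in(-.04,0): print('model line px',proj(p,G+[0,0,.021]+EX*-.024+EY*Dy).round(2))
    h=cv2.cvtColor(p['color'],cv2.COLOR_RGB2HSV)
    u,v=np.round(f).astype(int)
    m=cv2.inRange(h[v-8:v+10,u-8:u+9],(100,90,70),(125,255,255)); yy,xx=np.nonzero(m); print('blue bounds rows centre', [(int(r+v-8),round(xx[yy==r].mean()+u-8,2),int((yy==r).sum())) for r in np.unique(yy)])
```

```text
fader [0.4324 0.2722 0.074 ] tab [0.4565 0.2703 0.053 ] diff along y 0.00026882122736122043 x -0.024193649605108756
model line px [231.45 267.83]
model line px [217.7  267.34]
blue bounds rows centre [(263, np.float64(218.6), 5), (264, np.float64(218.6), 5), (265, np.float64(218.6), 5), (266, np.float64(218.6), 5), (267, np.float64(218.5), 6), (268, np.float64(218.5), 6), (269, np.float64(218.5), 6), (270, np.float64(218.5), 6), (271, np.float64(218.5), 6), (272, np.float64(218.0), 5)]
fader [0.4312 0.2736 0.074 ] tab [0.4538 0.2709 0.053 ] diff along y 0.0012602325705658723 x -0.022740961187958576
model line px [199.2  227.18]
model line px [187.05 221.78]
blue bounds rows centre [(218, np.float64(189.0), 1), (219, np.float64(190.0), 2), (220, np.float64(190.0), 4), (221, np.float64(189.6), 5), (222, np.float64(189.17), 6), (223, np.float64(187.67), 9), (224, np.float64(189.3), 10), (225, np.float64(188.91), 11), (226, np.float64(188.0), 11), (227, np.float64(188.0), 9), (228, np.float64(187.0), 7), (229, np.float64(186.5), 6), (230, np.float64(186.5), 4)]
```

Run:
```python
from h import *
def rings(p,c,yaw=0):
    a=np.linspace(0,2*np.pi,60); m=np.zeros(p['color'].shape[:2],np.uint8)
    def poly(r,z0,z1):
        pts=[proj(p,[c[0]+r*np.cos(t),c[1]+r*np.sin(t),z]) for t in a for z in(z0,z1)]
        return cv2.convexHull(np.array(pts,np.float32)*16).astype(np.int32)
    cv2.fillPoly(m,[poly(.017,.080,.086)],1,shift=4); cv2.fillPoly(m,[poly(.0095,.087,.136)],2,shift=4); return m
for cam,b in(('top',(290,205,315,228)),('scene',(285,200,312,222))):
    p=snap(cam,cam+'1'); h=cv2.cvtColor(p['color'],cv2.COLOR_RGB2HSV); u0,v0,u1,v1=b
    o=cv2.inRange(h,(2,140,130),(16,255,255))[v0:v1,u0:u1]>0
    best=max(((( (rings(p,(x,y))[v0:v1,u0:u1]==1)&o).sum()/((rings(p,(x,y))[v0:v1,u0:u1]==1)|o).sum(),x,y) for x in np.arange(.55,.59,.002) for y in np.arange(.01,.045,.002)))
    print(cam,o.sum(),np.round(best,3))
print(tool()[0]); print(delta([.57,.028,.17],EY))
```

```text
top 50 [0.575 0.578 0.026]
scene 264 [0.223 0.576 0.03 ]
[0.42141625 0.09203964 0.15937335]
(array([-0.7616, -0.2728, -0.053 ]), 0.0003)
```

Run:
```python
from h import *
import cv2
out=[]
for cam,b in(('top',(288,200,318,230)),('scene',(280,190,310,220))):
    p=snap(cam); u0,v0,u1,v1=b; im=cv2.resize(p['color'][v0:v1,u0:u1,::-1],None,fx=12,fy=12,interpolation=0)
    for z,r,c in((.086,.017,(0,255,0)),(.136,.0095,(255,0,255)),(.08,.017,(255,255,0))):
        pts=[(proj(p,[.57+r*np.cos(t),.028+r*np.sin(t),z])-[u0,v0]+.5)*12 for t in np.linspace(0,6.28,40)]
        cv2.polylines(im,[np.array(pts,np.int32)],True,c,1)
    out.append(im)
cv2.imwrite('pics/i.png',np.hstack(out))
```

```text
(no output)
```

View pics/i.png

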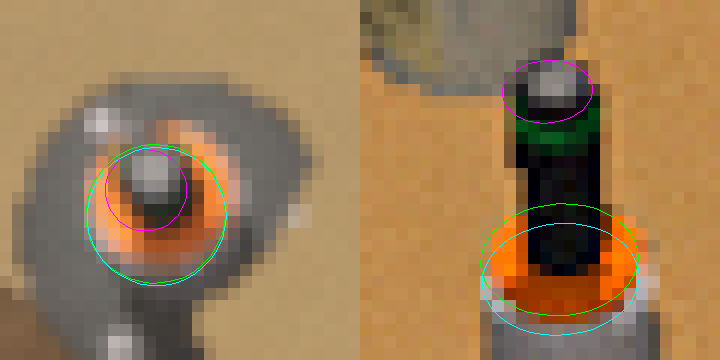

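The overlay shows the collar about 2 px farther back than my guess in the top view and under 1 px off in the scene view. That puts the probe axis at about (0.573, 0.027).

```bash
python3 -c "
from h import *
print(tool()[0],delta([.573,.027,.175],EY),delta([.573,.027,.103],EY))"
```

```text
[0.42129776 0.09221446 0.15921673] (array([-0.7773, -0.2784, -0.079 ]), 0.0004) (array([-0.7773, -0.2785,  0.281 ]), 0.0004)
```

Emit:
apply_moves(deltas=[[0.5,[-0.1,0,-0.1],0],[0.5,[-0.35,-0.1,-0.1],0],[0.5,[-0.6,-0.2,-0.08],0],[0.5,[-0.777,-0.278,-0.08],0],[0.5,[-0.777,-0.278,-0.05],0],[0.5,[-0.777,-0.278,0.1],0],[0.5,[-0.777,-0.278,0.28],0],[0.5,[-0.777,-0.278,0.28],0],[0.5,[-0.777,-0.278,0.28],0],[0.7,[-0.777,-0.278,0.28],0],[0.8,[-0.777,-0.278,0.28],0],[0.95,[-0.777,-0.278,0.28],0]])

```text
t: 7.1
eef_pos: [0.5739, 0.0258, 0.105]
tool_rot: [0.002, 0.032, 0.999, 0.001]
contact_force: [-0.1, 1.3, 5.4]
gripper_width: 0.214
grasp_force: 21.3
```

Emit:
apply_moves(deltas=[[0.95,[0,0,0],0],[0.95,[0,0,0],0]])

```text
t: 7.3
eef_pos: [0.5739, 0.0258, 0.105]
tool_rot: [0.001, 0.032, 0.999, 0.001]
contact_force: [-1.0, 0.9, 7.5]
gripper_width: 0.217
grasp_force: 21.5
```

Emit:
apply_moves(deltas=[[0.95,[0,0,-0.08],0],[0.95,[0,0,-0.2],0],[0.95,[0,0,-0.32],0],[0.95,[0,0,-0.43],0],[0.95,[0,0,-0.5],0],[0.95,[0,0,-0.5],0],[0.95,[0,0,-0.5],0]])

```text
t: 8.0
eef_pos: [0.5722, 0.0253, 0.2028]
tool_rot: [-0.0, 0.032, 0.999, 0.0]
contact_force: [-0.5, -0.8, -1.8]
gripper_width: 0.214
grasp_force: 20.8
```

Run:
```python
from h import *
o=bot.get_obs(); print(tool()[0],o['contact_force'],o['gripper_width'])
out=[]
for cam,b in(('top',(270,165,330,245)),('scene',(260,130,340,240))):
    p=snap(cam); u0,v0,u1,v1=b; out.append(cv2.resize(p['color'][v0:v1,u0:u1,::-1],None,fx=5,fy=5,interpolation=0))
    for n in('probe','probe_tip'): print(cam,n,[(np.round(d['point'],3),round(d['confidence'],2)) for d in bot.look_for(p,n)])
out[0]=cv2.copyMakeBorder(out[0],0,150,0,0,0); cv2.imwrite('pics/j.png',np.hstack(out))
# tester rear face mid at centre + .065 EX
C=np.array([.4663,.2595,0]); print('rear face',C+.065*EX, delta(C+.095*EX+[0,0,.21],EY))
```

```text
[0.57218207 0.02533925 0.20275471] [-0.4511069  -0.84979266 -1.84786168] 0.21359350286276677
top probe [(array([ 0.516, -0.291,  0.084]), 0.41)]
top probe_tip []
scene probe [(array([ 0.512, -0.294,  0.075]), 0.68), (array([0.559, 0.022, 0.184]), 0.62)]
scene probe_tip [(array([0.443, 0.244, 0.05 ]), 0.59)]
rear face [0.53116452 0.2553054  0.        ] (array([ 0.1288,  1.1348, -0.0383]), 0.0)
```

View pics/j.png

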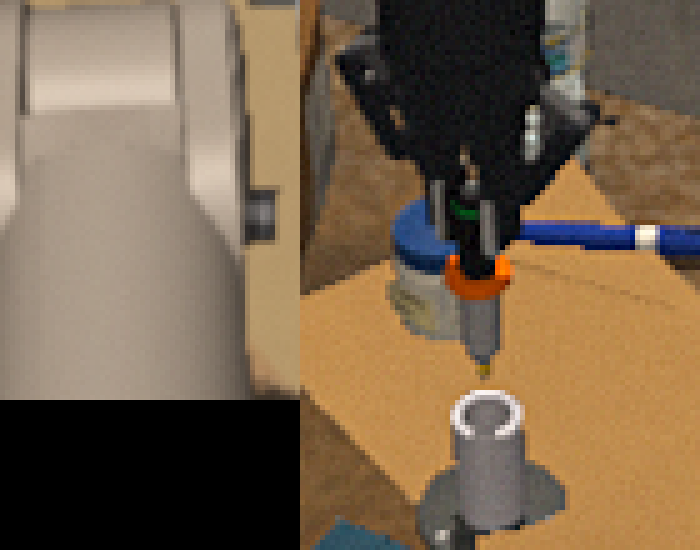

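The scene crop shows the probe clear of the tube, held upright with its tip at about scene pixel (297,205). The stand is still upright. Next I'll move behind the tester's rear face.

```bash
python3 -c "
from h import *
E=np.array([.4663,.2595,0])+.065*EX-.035*EY
print(E,delta(E+.035*EX+[0,0,.2],EY),delta(E+.035*EX+[0,0,.113],EY))"
```

```text
[0.52890588 0.22037835 0.        ] (array([0.1038, 0.9598, 0.0118]), 0.0) (array([0.1031, 0.96  , 0.4468]), 0.0)
```

Emit:
apply_moves(deltas=[[0.95,[0.03,0.2,0],0],[0.95,[0.06,0.42,0],0],[0.95,[0.08,0.64,0],0],[0.95,[0.1,0.86,0],0],[0.95,[0.1,0.96,0.0],0],[0.95,[0.1,0.96,0.1],0],[0.95,[0.1,0.96,0.25],0],[0.95,[0.1,0.96,0.4],0],[0.95,[0.1,0.96,0.447],0],[0.95,[0.1,0.96,0.447],0],[0.95,[0.1,0.96,0.447],0]])

```text
t: 9.4
eef_pos: [0.5659, 0.2181, 0.1149]
tool_rot: [0.001, 0.032, 0.999, 0.0]
contact_force: [-0.2, 0.1, -0.8]
gripper_width: 0.215
grasp_force: 20.7
```

Run:
```python
from h import *
E=np.array([.4663,.2595,0])+.065*EX-.035*EY
P,M=tool(); o=bot.get_obs(); print(P,o['contact_force'],'x rel',(P-E)@EX)
p=snap('scene')
print([(np.round(d['point'],3),round(d['confidence'],2)) for d in bot.look_for(p,'probe')])
for th in (0,5,10,15,20,25,30,33):
    t=np.radians(th); g=E+EX*(.010*np.cos(t)-.082*np.sin(t))+[0,0,.05+.010*np.sin(t)+.082*np.cos(t)-.019]
    print(th,delta(g)[0])
```

```text
[0.56594943 0.21810778 0.11492054] [-0.23409932  0.11352667 -0.77271703] x rel 0.03711285888357864
[(array([0.554, 0.216, 0.097]), 0.54), (array([ 0.51 , -0.294,  0.073]), 0.54)]
0 [ 0.137  -0.0027  0.0124]
5 [ 0.1729 -0.0027  0.0095]
10 [ 0.209  -0.0027  0.0098]
15 [ 0.2448 -0.0027  0.0132]
20 [ 0.2803 -0.0027  0.0197]
25 [ 0.315  -0.0028  0.0293]
30 [ 0.3488 -0.0028  0.0418]
33 [ 0.3685 -0.0028  0.0508]
```

Emit:
apply_moves(deltas=[[0.95,[0.05,0,0.005],0],[0.95,[0.1,0,0.01],0],[0.95,[0.12,0,0.01],0],[0.95,[0.135,0,0.012],0],[0.95,[0.135,0,0.012],0]])

```text
t: 10.0
eef_pos: [0.5379, 0.2202, 0.1118]
tool_rot: [0.0, 0.032, 0.999, 0.0]
contact_force: [0.2, -0.3, -0.8]
gripper_width: 0.213
grasp_force: 20.8
```

Emit:
apply_moves(deltas=[[0.95,[0.01,0,0],0],[0.95,[0.02,0,0],0],[0.95,[0.02,0,0],0]])

```text
t: 10.3
eef_pos: [0.535, 0.2205, 0.1119]
tool_rot: [0.001, 0.032, 0.999, 0.0]
contact_force: [2.8, 0.4, -0.7]
gripper_width: 0.214
grasp_force: 20.7
```

Emit:
apply_moves(deltas=[[0.95,[0.03,0,-0.003],0],[0.95,[0.065,0,-0.002],0],[0.95,[0.1,0,0.001],0],[0.95,[0.137,0,0.008],0],[0.95,[0.172,0,0.017],0],[0.95,[0.206,0,0.03],0],[0.95,[0.206,0,0.03],0],[0.95,[0.206,0,0.03],0]])

```text
t: 11.1
eef_pos: [0.492, 0.2226, 0.1051]
tool_rot: [-0.001, 0.032, 0.999, -0.0]
contact_force: [1.3, 0.2, -0.3]
gripper_width: 0.211
grasp_force: 20.3
```

```bash
cat >> h.py <<'E'
def axis_fit(p,g,zg,dbg=None):
    """view of probe from the scene camera; g=grasp point world; returns overlay of model for several tilts"""
    im=p['color'][:,:,::-1].copy(); return im
def mk(g,zg,th,yaxis=None):
    t=np.radians(th); u=-np.sin(t)*EX+np.cos(t)*np.array([0,0,1.]); return u, lambda z: g+(z-zg)*u
E
python3 - <<'E'
from h import *
P,M=tool(); o=bot.get_obs(); print(P,o['contact_force'])
p=snap('scene'); G=P+[0,0,.019]
print([(np.round(d['point'],3),round(d['confidence'],2)) for d in bot.look_for(p,'probe')])
c=proj(p,G-[0,0,.04]).round().astype(int); u0,v0=c-[40,30]; u1,v1=c+[40,45]; S=9
im=cv2.resize(p['color'][v0:v1,u0:u1,::-1],None,fx=S,fy=S,interpolation=0)
for th,col in((20,(0,255,255)),(30,(0,255,0)),(35,(255,0,255))):
    u,f=mk(G,.044,th)
    for z in(0,-.044,-.068): cv2.circle(im,tuple(int(k) for k in (proj(p,f(z))-[u0,v0]+.5)*S),4,col,1)
    cv2.line(im,*[tuple(int(k) for k in (proj(p,f(z))-[u0,v0]+.5)*S) for z in(.044,-.068)],col,1)
cv2.imwrite('pics/k.png',im); print(u0,v0)
E
```

```text
[0.49204572 0.22259052 0.10512583] [ 1.31783483  0.23506845 -0.29557427]
[(array([ 0.509, -0.29 ,  0.075]), 0.57)]
176 179
```

View pics/k.png

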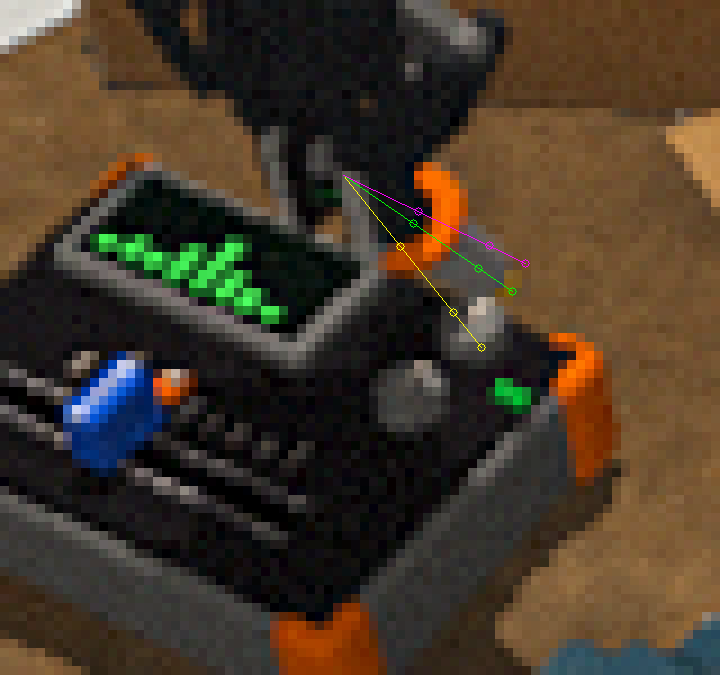

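The crop shows the probe pivoted in the grip. The model line at 30° ends on the visible yellow-brown tip near (510,288), so the tilt is about 30°. I'll lift it clear, grip harder and carry it towards the bracket.

Emit:
apply_moves(deltas=[[0.95,[-0.1,0,-0.05],0],[0.95,[-0.15,0,-0.2],0],[0.95,[-0.15,0,-0.4],0],[0.95,[-0.15,-0.1,-0.6],0],[0.95,[-0.1,-0.3,-0.72],0],[0.95,[-0.05,-0.5,-0.72],0],[0.95,[0,-0.7,-0.72],0],[0.95,[0.05,-0.9,-0.72],0],[0.95,[0.05,-1.0,-0.72],0],[0.95,[0.05,-1.0,-0.72],0]], squeeze=60)

```text
t: 12.2
eef_pos: [0.4688, 0.0201, 0.2493]
tool_rot: [-0.001, 0.035, 0.999, -0.0]
contact_force: [0.4, 0.1, -1.7]
gripper_width: 0.2
grasp_force: 58.7
```

Run:
```python
from h import *
print(tool()[0])
S=np.array([.5173,-.1658,.051]); n=-.5*EX+[0,0,.866]; G=S+n*.152
print(delta(G-[0,0,.019],EY), delta(np.r_[(G)[:2],.245]))
```

```text
[0.46883898 0.02007019 0.24926758]
(array([ 0.072 , -0.9119,  0.4291]), -0.001) (array([ 0.0727, -0.9122,  0.0222]), 0.0)
```

Emit:
apply_moves(deltas=[[0.95,[0.02,-0.2,0],0],[0.95,[0.04,-0.4,0],0],[0.95,[0.06,-0.6,0],0],[0.95,[0.072,-0.8,0.1],0],[0.95,[0.072,-0.91,0.25],0],[0.95,[0.072,-0.91,0.4],0],[0.95,[0.072,-0.91,0.43],0],[0.95,[0.072,-0.91,0.43],0],[0.95,[0.072,-0.91,0.43],0]])

```text
t: 13.1
eef_pos: [0.4451, -0.1561, 0.1644]
tool_rot: [0.001, 0.031, 1.0, 0.0]
contact_force: [0.8, 0.5, -0.0]
gripper_width: 0.204
grasp_force: 58.9
```

Run:
```python
from h import *
P,M=tool(); G=P+[0,0,.019]; print(P)
out=[]; S=5
for cam in('scene','top'):
    p=snap(cam); c=proj(p,G-[0,0,.05]+.02*EX).round().astype(int); u0,v0=c-[35,35]; u1,v1=c+[40,45]
    print(cam,u0,v0,[(np.round(d['point'],3),round(d['confidence'],2),proj(p,d['point']).round(1)) for d in bot.look_for(p,'probe')+bot.look_for(p,'probe_tip')])
    h=cv2.cvtColor(p['color'],cv2.COLOR_RGB2HSV)
    im=cv2.resize(p['color'][v0:v1,u0:u1,::-1],None,fx=S,fy=S,interpolation=0); raw=im.copy()
    for th,col in((25,(0,255,255)),(30,(0,255,0)),(35,(255,0,255))):
        u,f=mk(G,.044,th); q=lambda z:tuple(int(k) for k in (proj(p,f(z))-[u0,v0]+.5)*S)
        cv2.line(im,q(.0),q(-.068),col,1); print(th,[proj(p,f(z)).round(1).tolist() for z in(0,-.044,-.068)])
    out.append(im if cam=='top' else np.hstack([raw,im]))
    cv2.imwrite(f'pics/l_{cam}.png',p['color'][:,:,::-1])
cv2.imwrite('pics/l.png',out[0]); cv2.imwrite('pics/l2.png',out[1])
```

```text
[ 0.44507604 -0.15607393  0.16440412]
scene 312 216 [(array([ 0.451, -0.159,  0.157]), 0.7, array([345.4, 248.4])), (array([ 0.512, -0.293,  0.071]), 0.67, array([408.1, 272.8]))]
25 [[346.8, 248.4], [349.9, 254.1], [351.5, 257.0]]
30 [[347.5, 246.8], [351.3, 251.1], [353.2, 253.2]]
35 [[348.2, 245.2], [352.6, 248.0], [354.8, 249.4]]
top 333 216 [(array([ 0.485, -0.151,  0.124]), 0.42, array([364.5, 244.1])), (array([ 0.488, -0.148,  0.123]), 0.51, array([363.4, 243. ]))]
25 [[368.1, 251.7], [366.4, 245.4], [365.5, 242.2]]
30 [[368.2, 250.4], [366.6, 242.9], [365.7, 239.1]]
35 [[368.3, 249.2], [366.8, 240.6], [366.0, 236.1]]
```

View pics/l.png

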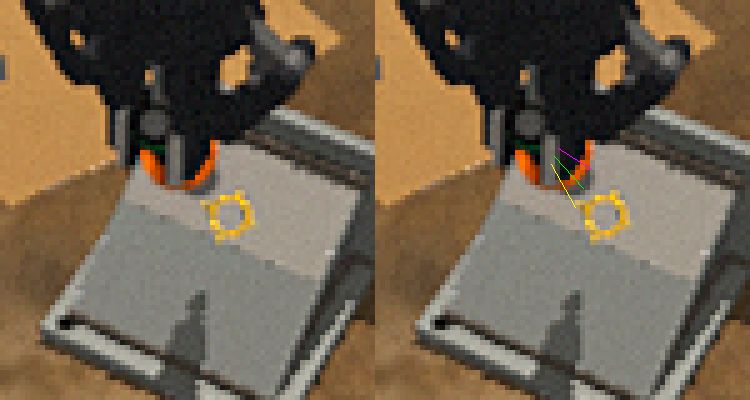

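The scene view looks almost along the probe's axis. The grey nose shows just past the collar at crop (207,187), where the 30° model tip falls at (208,188). A 25° tilt would put it 20 px lower, so the tilt is about 30°. I'll check the top view numerically.

Run:
```python
import cv2
im=cv2.imread('pics/l_top.png'); h=cv2.cvtColor(im,cv2.COLOR_BGR2HSV)
for v in range(228,262): print(v,' '.join(f'{h[v,u,2]:3d}/{h[v,u,1]:3d}' for u in range(355,379)))
```

```text
228 147/ 21 149/ 22 151/ 22 150/ 20 150/ 20 149/ 19 151/ 20 148/ 21 149/ 21 150/ 22 149/ 19 149/ 22 149/ 21 149/ 19 149/ 21 149/ 21 151/ 24 149/ 21 152/ 23 151/ 20 151/ 22 144/ 21 122/ 27  91/ 39
229 152/ 22 149/ 21 148/ 19 150/ 20 151/ 20 149/ 21 147/ 19 148/ 19 148/ 21 148/ 21 152/ 18 148/ 21 147/ 31 148/ 24 148/ 21 148/ 19 150/ 19 150/ 19 150/ 22 150/ 20 149/ 24 130/ 29  98/ 42  82/ 56
230 150/ 22 152/ 23 148/ 19 152/ 23 151/ 22 149/ 21 150/ 24 149/ 21 150/ 19 151/ 19 151/ 27 147/ 47 148/ 78 151/ 49 149/ 22 149/ 19 147/ 19 152/ 22 151/ 19 150/ 22 135/ 26 110/ 39 102/ 50  92/ 53
231 149/ 19 148/ 21 148/ 21 150/ 22 150/ 20 149/ 19 151/ 20 148/ 17 152/ 22 165/ 63 178/ 87 161/103 157/127 184/114 165/ 71 149/ 27 150/ 17 151/ 20 150/ 22 134/ 27 106/ 34  99/ 49 114/ 56  97/ 50
232 151/ 22 149/ 21 149/ 21 150/ 20 150/ 22 149/ 21 149/ 19 152/ 23 157/ 49 177/105 184/107 163/ 83 156/ 83 188/111 196/121 168/ 67 149/ 24 149/ 21 140/ 18 103/ 30  76/ 44  99/ 54 122/ 52 103/ 57
233 151/ 24 149/ 21 150/ 20 149/ 24 150/ 19 149/ 19 152/ 25 176/ 70 191/112 172/111 155/ 49 150/ 24 146/ 17 158/ 39 203/
[... 4863 characters left out ...]
  39/ 33  51/ 15  50/ 31  81/ 50 136/ 51 134/ 51  96/ 53  80/ 51 151/ 51 181/ 49 185/ 50 180/ 47 180/ 50 180/ 50
259  87/ 18  86/ 15  85/ 12  87/ 12  87/  9  62/ 12  37/ 34  34/ 23  34/ 38  37/ 28  39/ 33  55/ 19  58/ 35 104/ 54 138/ 50 113/ 52  80/ 57  80/ 51 160/ 53 185/ 48 185/ 51 186/ 49 184/ 49 183/ 49
260  68/ 11  58/ 13  52/ 20  54/ 19  56/  9  42/ 18  33/ 23  31/ 16  35/ 29  34/ 45  38/ 27  48/ 32  72/ 46 121/ 53 128/ 52  97/ 53  75/ 51 102/ 53 174/ 50 190/ 48 187/ 49 188/ 49 185/ 47 184/ 51
261  92/ 14  72/ 14  37/ 28  32/ 24  35/ 15  36/ 21  35/ 36  26/ 29  33/ 23  35/ 36  36/ 21  48/ 43  89/ 52 132/ 54 122/ 50  86/ 50  77/ 53 132/ 50 186/ 48 196/ 48 192/ 46 188/ 49 189/ 49 188/ 47
```

Emit:
apply_moves(deltas=[[0.95,[0.0,0.1,0.0],0],[0.95,[0.0,0.15,0.0],0],[0.95,[0.0,0.15,0],0],[0.95,[0.0,0.15,0],0]])

```text
t: 13.8
eef_pos: [0.4461, -0.127, 0.1636]
tool_rot: [0.0, 0.032, 0.999, -0.0]
contact_force: [-0.1, 0.3, -1.1]
gripper_width: 0.205
grasp_force: 58.9
```

Run:
```python
from h import *
P,M=tool(); G=P+[0,0,.019]; print(P)
for cam in('top','scene'):
    p=snap(cam); h=cv2.cvtColor(p['color'],cv2.COLOR_RGB2HSV)
    for th in(27,30,33):
        u,f=mk(G,.044,th); print(cam,th,[proj(p,f(z)).round(1).tolist() for z in(0,-.044,-.053,-.068)])
    c=proj(p,mk(G,.044,30)[1](-.065)).round().astype(int); print('u from',c[0]-9)
    for v in range(c[1]-7,c[1]+9): print(v,' '.join(f'{h[v,u,2]:3d}/{h[v,u,1]:3d}' for u in range(c[0]-9,c[0]+11)))
```

```text
[ 0.44607407 -0.12698055  0.16364051]
top 27 [[357.4, 251.1], [356.2, 244.4], [355.9, 243.0], [355.5, 240.9]]
top 30 [[357.5, 250.4], [356.3, 242.9], [356.1, 241.4], [355.7, 239.1]]
top 33 [[357.6, 249.6], [356.4, 241.5], [356.2, 239.9], [355.8, 237.3]]
u from 347
233 146/ 12 118/ 13 150/ 12 155/ 16 149/ 22 148/ 21 151/ 22 150/ 22 147/ 23 123/ 25  87/ 35 102/ 55 118/ 52 120/ 55 148/ 53 157/ 49 155/ 51 154/ 51 153/ 52 151/ 52
234 138/  7 111/ 14 137/ 20 151/ 22 150/ 22 151/ 19 151/ 22 149/ 19 138/ 22  92/ 30  67/ 38 111/ 53 129/ 53 138/ 54 155/ 48 163/ 50 161/ 52 162/ 50 157/ 50 157/ 50
235 142/ 11 108/ 14 133/ 21 147/ 23 150/ 22 148/ 22 150/ 22 151/ 24 116/ 22  73/ 24  70/ 44 121/ 51 130/ 51 150/ 51 165/ 49 166/ 51 166/ 49 163/ 50 163/ 48 162/ 50
236 149/ 10 128/ 10 136/ 17 145/ 21 147/ 19 148/ 21 150/ 22 138/ 22  93/ 25  56/ 27  75/ 51 127/ 52 125/ 51 151/ 51 167/ 50 167/ 52 166/ 52 166/ 51 167/ 50 164/ 51
237 142/  7 143/  9 138/ 11 135/ 17 137/ 15 140/ 15 138/ 17 107/ 19  65/ 31  45/ 40  84/ 52 136/ 51 131/ 53 154/ 50 168/ 52 167/ 50 166/ 51 166/ 54 167/ 50 166/ 51
238 141/  7 137
[... 3945 characters left out ...]
/ 35 157/ 32 166/ 35 158/ 26 162/ 30 161/ 36
254 117/144 116/145 122/150 126/ 79 151/ 30 162/ 31 166/ 37 160/ 35 155/ 35 155/ 35 164/ 40 158/ 27 167/ 32 163/ 38 160/ 35 159/ 37 156/ 36 161/ 30 161/ 30 163/ 31
255 117/146 128/131 111/145 130/ 49 164/ 26 162/ 33 162/ 38 164/ 34 161/ 33 157/ 28 158/ 31 167/ 31 163/ 31 158/ 36 159/ 37 165/ 34 165/ 36 164/ 34 163/ 33 158/ 16
256 127/143 128/151 127/ 88 131/ 19 145/ 21 144/ 30 162/ 30 166/ 41 165/ 34 169/ 36 166/ 37 160/ 35 161/ 33 161/ 32 163/ 33 163/ 36 158/ 31 157/ 31 156/ 23 214/130
257 129/148 120/138 123/ 37 132/ 12 137/ 17 130/ 20 136/ 17 122/ 23 145/ 33 163/ 33 162/ 33 163/ 39 167/ 41 162/ 33 166/ 32 166/ 29 152/ 39 159/ 30 164/ 28 173/ 93
```

```bash
cat >> h.py <<'E'
S0=np.array([.5173,-.1658,.051]); N=-.5*EX+np.array([0,0,.866])
E
python3 -c "
from h import *
print(tool()[0],[delta(S0+N*d-[0,0,.019],EY) for d in(.152,.120,.107)])
o=[bot.get_obs()['contact_force'] for _ in range(3)];print(o)"
```

```text
[ 0.44596939 -0.12751719  0.16359549] [(array([ 1.17e-02, -1.68e-01, -1.00e-04]), -0.0001), (array([-0.0683, -0.1679,  0.1384]), -0.0001), (array([-0.1008, -0.1679,  0.1947]), -0.0001)]
[array([ 0.18385354, -0.13834625, -2.62709154]), array([ 0.18385354, -0.13834625, -2.62709154]), array([ 0.18385354, -0.13834625, -2.62709154])]
```

Emit:
apply_moves(deltas=[[0.95,[0.01,-0.1,0],0],[0.95,[0.01,-0.168,0.0],0],[0.95,[-0.02,-0.168,0.06],0],[0.95,[-0.05,-0.168,0.105],0],[0.95,[-0.068,-0.168,0.138],0],[0.95,[-0.068,-0.168,0.138],0],[0.95,[-0.068,-0.168,0.138],0]])

```text
t: 14.6
eef_pos: [0.4572, -0.1611, 0.1357]
tool_rot: [-0.0, 0.032, 0.999, -0.0]
contact_force: [1.1, -0.8, -1.4]
gripper_width: 0.2
grasp_force: 58.9
```

Run:
```python
from h import *
P,M=tool(); G=P+[0,0,.019]; o=bot.get_obs(); print(P,o['contact_force'],'standoff',(G-S0)@N, 'lat',(G-S0)@EY, (G-S0)@np.cross(EY,N))
p=snap('top','m_top'); snap('scene','m_scene'); h=cv2.cvtColor(p['color'],cv2.COLOR_RGB2HSV)
u,f=mk(G,.044,30); print([proj(p,f(z)).round(1).tolist() for z in(0,-.044,-.053,-.068)],'spot',proj(p,S0).round(1))
for v in range(226,247): print(v,' '.join(f'{h[v,u,2]:3d}/{h[v,u,1]:3d}' for u in range(358,376)))
print([(np.round(d['point'],3),round(d['confidence'],2),proj(p,d['point']).round(1)) for d in bot.look_for(p,'probe_tip')])
```

```text
[ 0.45724504 -0.16114554  0.13572401] [ 1.07504298 -0.76137275 -1.35717855] standoff 0.1199400602123645 lat 0.0007692692814943225 -0.00029730177037257804
[[368.5, 246.2], [366.9, 239.1], [366.6, 237.7], [366.1, 235.5]] spot [366.1 234.2]
226 150/ 22 149/ 19 148/ 22 149/ 22 148/ 21 151/ 20 148/ 21 150/ 22 150/ 20 149/ 19 150/ 20 151/ 20 150/ 20 150/ 20 151/ 22 150/ 20 133/ 19  87/ 26
227 150/ 22 150/ 24 151/ 22 149/ 24 152/ 20 150/ 20 149/ 22 148/ 19 150/ 22 151/ 20 150/ 20 150/ 20 150/ 22 149/ 21 150/ 20 139/ 20  99/ 26  52/ 25
228 151/ 22 149/ 22 149/ 21 149/ 21 149/ 19 149/ 19 150/ 24 149/ 19 148/ 19 149/ 21 149/ 22 150/ 19 153/ 25 149/ 19 149/ 21 119/ 24  68/ 26  42/ 36
229 149/ 19 153/ 23 149/ 21 150/ 22 148/ 22 149/ 24 149/ 19 149/ 17 149/ 22 147/ 29 146/ 23 150/ 20 150/ 22 152/ 18 139/ 20  95/ 27  50/ 26  47/ 38
230 149/ 22 151/ 22 148/ 22 150/ 20 148/ 17 150/ 17 151/ 24 152/ 29 148/ 47 147/ 76 151/ 47 150/ 22 150/ 19 148/ 21 117/ 22  68/ 23  38/ 34  54/ 42
231 149/ 21 149/ 22 151/ 20 149/ 21 149/ 19 150/ 24 165/ 63 178/ 87 161/103 158/129 185/113 165/ 70 150/ 25 132/ 19  84/ 1
[... 1548 characters left out ...]
0 124/ 12 125/ 67 130/137 107/160  63/121  38/ 40  36/ 28  38/ 34  70/ 47 134/ 49 148/ 50 107/ 50 106/ 53
243 123/  6 121/  6 124/  6 123/  8 124/  6 121/ 25 131/119 116/167  69/140  37/ 48  36/ 35  36/ 35  44/ 29  98/ 52 154/ 51 143/ 52  98/ 52 128/ 52
244 122/  6 122/  6 123/  6 125/ 10 122/  8 118/ 54 104/132  70/131  42/ 61  33/ 23  35/ 36  34/ 38  57/ 36 121/ 51 157/ 52 123/ 52  91/ 53 150/ 51
245 123/  8 123/  8 123/  8 123/  6 123/  8 104/ 69  65/106  46/ 44  39/ 33  36/ 35  36/ 28  42/ 30  76/ 44 138/ 48 141/ 49 100/ 51 100/ 48 159/ 53
246 124/  8 124/  8 123/  6 123/  8 114/  7  84/ 46  48/ 85  43/ 42  41/ 44  36/ 57  37/ 34  51/ 45 106/ 48 143/ 48 118/ 52  86/ 53 131/ 55 168/ 50
[]
```

Emit:
apply_moves(deltas=[[0.95,[-0.003,0,0.013],0],[0.95,[-0.008,0,0.0217],0],[0.95,[-0.0105,0,0.026],0],[0.95,[-0.0105,0,0.026],0],[0.95,[-0.0105,0,0.026],0],[0.95,[-0.0105,0,0.026],0]])

```text
t: 15.35
eef_pos: [0.4595, -0.1614, 0.1307]
tool_rot: [0.0, 0.032, 0.999, -0.0]
contact_force: [0.3, 0.4, -1.4]
gripper_width: 0.203
grasp_force: 58.9
```

Emit:
apply_moves(deltas=[[0.95,[-0.0025,0,0.0043],0],[0.95,[-0.0025,0,0.0043],0],[0.95,[-0.0025,0,0.0043],0]])

```text
t: 15.65
eef_pos: [0.46, -0.1614, 0.1298]
tool_rot: [-0.0, 0.032, 0.999, 0.0]
contact_force: [-0.2, 0.1, -1.3]
gripper_width: 0.205
grasp_force: 58.9
```

Emit:
apply_moves(deltas=[[0.95,[-0.0025,0,0.0043],0],[0.95,[-0.0025,0,0.0043],0],[0.95,[-0.0025,0,0.0043],0]])

```text
t: 15.95
eef_pos: [0.4604, -0.1615, 0.129]
tool_rot: [-0.0, 0.032, 0.999, 0.0]
contact_force: [-0.3, 0.8, 0.4]
gripper_width: 0.201
grasp_force: 58.9
```

Emit:
apply_moves(deltas=[[0.95,[-0.0025,0,0.0043],0],[0.95,[-0.0025,0,0.0043],0],[0.95,[-0.0025,0,0.0043],0]])

```text
t: 16.25
eef_pos: [0.4609, -0.1615, 0.1281]
tool_rot: [-0.0, 0.032, 0.999, 0.0]
contact_force: [-1.7, 0.3, 1.1]
gripper_width: 0.207
grasp_force: 59.0
```

```bash
cat > st.py <<'E'
from h import *
f=[]
for i in range(6): bot.read_camera('top') if i else 0; f.append(bot.get_obs()['contact_force'])
P,M=tool(); G=P+[0,0,.019]; print(P,'F.N',np.round(np.array(f)@N,2),np.mean(f,0).round(2),'standoff',(G-S0)@N,'lat',(G-S0)@EY,(G-S0)@np.cross(EY,N))
E
python3 st.py
```

```text
[ 0.46097541 -0.16149574  0.12812175] F.N [1.8  0.95 1.28 0.7  1.2  0.26] [-1.1  -0.12  0.56] standoff 0.11148391029173814 lat 0.0006605289176855069 -0.0008550887512087171
```

Emit:
apply_moves(deltas=[[0.95,[-0.0025,0,0.0043],0],[0.95,[-0.005,0,0.0087],0],[0.95,[-0.005,0,0.0087],0],[0.95,[-0.005,0,0.0087],0]])

```text
t: 16.9
eef_pos: [0.4619, -0.1616, 0.1263]
tool_rot: [-0.0, 0.032, 0.999, 0.0]
contact_force: [-0.7, -0.1, 1.9]
gripper_width: 0.204
grasp_force: 59.1
```

```bash
python3 st.py
```

```text
[ 0.46193334 -0.16154124  0.12636539] F.N [2.02 2.31 1.76 2.84 2.37 1.51] [-1.29 -0.36  1.74] standoff 0.10948347028151162 lat 0.0006769497487719786 -0.0009028885565403322
```

Emit:
apply_moves(deltas=[[0.95,[-0.0025,0,0.0043],0],[0.95,[-0.0045,0,0.0078],0],[0.95,[-0.0045,0,0.0078],0],[0.95,[-0.0045,0,0.0078],0]])

```text
t: 17.55
eef_pos: [0.4629, -0.1616, 0.1248]
tool_rot: [-0.0, 0.032, 0.999, 0.0]
contact_force: [-2.1, 0.3, 2.9]
gripper_width: 0.207
grasp_force: 59.1
```

```bash
python3 st.py
python3 - <<'E'
from h import *
t=snap('top','n_top'); s=snap('scene','n_scene')
h=cv2.cvtColor(t['color'],cv2.COLOR_RGB2HSV)
for v in range(228,246): print(v,' '.join(f'{h[v,u,2]:3d}/{h[v,u,1]:3d}' for u in range(359,374)))
d=cv2.absdiff(cv2.imread('pics/n_top.png')[222:262,375:405],cv2.imread('pics/top0.png')[222:262,375:405]).max(2); print('bracket right side diff',(d>40).sum())
P,M=tool(); G=P+[0,0,.019]
for p in(t,s):
  for n in('spot','bracket','probe_stand'): print(n,[(np.round(d['point'],3),round(d['confidence'],2)) for d in bot.look_for(p,n)[:1]])
for th in(27,30,33):
  u,f=mk(G,.044,th); print(th,[proj(t,f(z)).round(1).tolist() for z in(0,-.044,-.053,-.063)],[proj(s,f(z)).round(1).tolist() for z in(0,-.044,-.053,-.063)])
h=cv2.cvtColor(s['color'],cv2.COLOR_RGB2HSV); print('scene u 345..')
for v in range(244,268): print(v,' '.join(f'{h[v,u,2]:3d}/{h[v,u,1]:3d}' for u in range(345,366)))
E
```

```text
[ 0.46283967 -0.1616139   0.12481462] F.N [3.59 3.46 3.79 3.14 2.51 2.78] [-2.31 -0.1   2.38] standoff 0.10768594125728123 lat 0.0006629207224191328 -0.0008909713319721138
228 149/ 22 148/ 19 150/ 19 150/ 24 150/ 20 149/ 21 148/ 19 151/ 19 149/ 19 151/ 22 152/ 20 151/ 20 133/ 21  79/ 23  38/ 40
229 150/ 22 150/ 20 149/ 21 150/ 20 150/ 20 148/ 19 149/ 21 148/ 22 146/ 30 146/ 24 150/ 20 141/ 20  99/ 23  50/ 26  36/ 42
230 151/ 22 148/ 22 150/ 20 148/ 21 148/ 17 151/ 24 151/ 27 148/ 43 149/ 74 152/ 47 151/ 24 122/ 19  69/ 22  37/ 34  37/ 34
231 147/ 23 149/ 22 149/ 22 149/ 21 149/ 24 165/ 62 180/ 84 160/104 157/130 190/111 163/ 69  98/ 31  48/ 21  35/ 36  46/ 39
232 149/ 21 150/ 20 149/ 19 151/ 24 157/ 45 178/105 187/105 162/ 82 157/ 83 191/108 156/100  79/ 74  35/ 51  37/ 41  59/ 35
233 148/ 21 149/ 21 155/ 25 177/ 71 191/112 171/116 149/ 56 138/ 22 144/ 21 143/ 34 107/ 64  59/ 82  44/ 46  45/ 34  78/ 39
234 149/ 21 150/ 20 153/ 23 179/ 78 201/132 156/103 134/ 27 133/ 13 139/ 15 117/ 15  68/ 26  38/ 47  40/ 26  55/ 32 106/ 48
235 149/ 21 149/ 21 150/ 20 154/ 26 165/ 70 136/ 62 135/ 23 
[... 5467 characters left out ...]
/ 31 168/ 41
264 129/ 12 135/ 15 134/ 17 136/ 17 132/ 25 137/  9 138/ 17 113/ 18  82/ 12  73/ 17 115/149 107/ 86  81/ 16 150/ 25 169/ 18 171/ 28 166/ 34 164/ 42 160/ 35 165/ 28 166/ 35
265 132/  8 134/ 21 136/ 24 135/  8 137/ 11 134/ 11 137/  7 108/ 21  73/ 10  83/ 22  88/ 29  81/ 25  82/  6  91/ 17 121/ 25 159/ 29 174/ 35 164/ 33 163/ 30 168/ 35 163/ 39
266 139/ 20 132/ 14 135/ 15 137/ 15 137/ 20 138/ 18 112/  7  84/ 15  80/ 13  83/ 15  86/ 18  82/ 28  80/ 10  66/ 19 106/ 17 137/ 19 149/ 22 158/ 29 164/ 28 166/ 35 169/ 35
267 132/ 12 132/ 15 136/ 19 137/ 15 134/ 10 139/ 20 103/ 15  80/ 10  79/ 26  83/ 15  86/ 15  81/  3  79/ 13  75/ 24 121/ 15 137/ 19 134/  6 138/ 22 141/ 24 161/ 32 166/ 31
```

Emit:
apply_moves(deltas=[[0.95,[0.0095,0,-0.0165],0],[0.95,[0.0175,0,-0.0303],0],[0.95,[0.0205,-0.003,-0.0303],0],[0.95,[0.0235,-0.006,-0.0303],0],[0.95,[0.0235,-0.006,-0.0303],0],[0.95,[0.016,-0.006,-0.0173],0],[0.95,[0.011,-0.006,-0.0087],0],[0.95,[0.006,-0.006,0],0],[0.95,[0.006,-0.006,0],0],[0.95,[0.006,-0.006,0],0]])

```text
t: 19.2
eef_pos: [0.4615, -0.1627, 0.1248]
tool_rot: [-0.0, 0.032, 0.999, 0.0]
contact_force: [-0.6, -0.3, 2.1]
gripper_width: 0.205
grasp_force: 59.3
```

```bash
python3 st.py
```

```text
[ 0.46152551 -0.16275427  0.12485232] F.N [2.17 3.65 2.62 2.12 2.52 3.04] [-1.6   0.18  2.17] standoff 0.10833749710625186 lat -0.0005598758193046324 -0.00194407905880805
```

Emit:
apply_moves(deltas=[[0.95,[-0.0015,0,0.0026],0],[0.95,[-0.0015,0,0.0026],0],[0.95,[-0.0015,0,0.0026],0],[0.95,[-0.0015,0,0.0026],0]])

```text
t: 19.85
eef_pos: [0.4619, -0.1628, 0.1243]
tool_rot: [-0.0, 0.032, 0.999, 0.0]
contact_force: [-2.5, 0.8, 2.6]
gripper_width: 0.204
grasp_force: 59.3
```

```bash
python3 st.py; python3 -c "
from h import *
a=cv2.imread('pics/n_scene.png');b=snap('scene','o')['color'][:,:,::-1]
# bracket front/lower part vs first picture
z=cv2.imread('pics/scene0.png');print('bracket diff',(cv2.absdiff(z[265:300,320:380],b[265:300,320:380].copy()).max(2)>50).sum())
print(bot.hand_in())"
```

```text
[ 0.46187709 -0.16275573  0.124283  ] F.N [3.48 3.52 3.33 4.47 3.71 3.57] [-2.08  0.28  3.04] standoff 0.10766899722661766 lat -0.0005386429019332675 -0.0019248262067240451
bracket diff 48
the job is handed in; nothing more can be done
None
```

I handed the job in at about 20 s with the probe still held on the spot; the verdict wasn't shown. By my estimates, the fader line is within about 1 mm of the tab, the tip is inside the ring within about 2 mm of its centre, the tilt is about 30–32° against the plate's 30°, and the tip is pressed about half way (about 4.5–5 N).

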